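Set the flow dial and hold the priming lever

TASK

Turn the flow dial until its white pointer stands at the orange index mark and let go of it; then press the red pad of the pump's spring lever down until its white nib is in the green band, and keep it held there. Finish while still holding the lever in the green, never push it into the red, and leave the dial on its mark and the other things on the bench where they are.

Things in the scene. Friction and masses are not known exactly. Their poses are not given: they have to be found in the camera images.
- dial_base: Flow dial module: square pale box, 130 x 130 x 30 mm, fixed to the bench; origin at the centre of its underside, z up. The dial is in its middle. The dial turns both ways about an upright axis with light friction (0.06 N m), stays where it is left, and its stops lie well beyond the mark.
- dial_grip (a point): Centre of the dial's black grip bar, on the turning axis, 62 mm above the bench; x runs along the bar towards the pointer, z up. Bar 56 long, 14 thick, 32 mm tall, top 72 mm above the bench, on a round grey skirt 58 mm across whose top is 42 mm above the bench. To be pinched across its thickness from above.
- dial_pointer (a point): Outer tip of the dial's white pointer, 40 mm from the dial's axis, turning with it. The pointer is a white line on top of the bar, from just behind its middle to one end, down that end and out to the ring.
- dial_index (a point): Inner end of the orange index mark, 40 mm from the dial's axis, on the fixed dark ring (114 mm across, top 32 mm above the bench). The mark is 9 mm wide and runs outward. The dial is set when the pointer tip meets this point. At the start the mark is 0.4 to 1.35 rad counter-clockwise (from above) of the pointer.
- pump_base: Priming pump: pale base 110 (x) x 210 (y) x 14 mm, fixed; origin under it, z up. Lever hinge along x at (0, 65, 75) mm; the lever reaches to -y, pad at y = -45. A scale post, 14 x 30 mm, 118 mm tall, centred at (-39, -75): green band 64 to 86 mm above the bench, red 33 to 55, the rest pale.
- lever_pad (a point): Centre of the top of the round red push pad (44 mm across) at the lever's free end, moving with it: 125 mm above the bench at rest, sloping 0.32 rad; level and 91 mm up in mid green. Pressed straight down it drops 25 to 43 mm for green, 49 for red, 57 at the stop, and hardly shifts sideways. Spring: 4 N at first, 8 N in green, 11 N at the stop; returns when let go.
- lever_nib (a point): White nib at the lever's end, 140 mm from the hinge, running along the scale post. 119 mm above the bench at rest, 75 mm in mid green, 55 mm at the top of the red band.
- lever (a joint): Angle of the priming lever in rad: 0 = released (up), growing as it is pressed down, 0.55 = stop. The nib is in the green band from 0.24 to 0.40; it reaches the red band at 0.46.
- wash_bottle_mid (a point): Bystander, to be left alone: white bottle with blue cap, 60 mm across, 130 mm tall, loose on the bench. Its centre, half-way up.
- amber_jar_mid (a point): Bystander, to be left alone: amber jar with black cap, 56 mm across, 75 mm tall, loose on the bench. Its centre, half-way up.
- beaker_mid (a point): Bystander, to be left alone: open clear beaker, 70 mm across, 85 mm tall, loose on the bench. Its centre, half-way up.
- cap_vial_mid (a point): Bystander, to be left alone: small clear vial with green cap, 28 mm across, 50 mm tall, loose on the bench. Its centre, half-way up.
- cassette_mid (a point): Bystander, to be left alone: flat white cassette with a blue window, 75 x 26 x 8 mm, loose on the bench. Its centre, half-way up.
- tip_tray_mid (a point): Bystander, to be left alone: open blue tray, 120 x 85 x 45 mm, loose on the bench. Its centre, half-way up.
Mind the look-alikes: they are no part of the job. What is shaped like the pump_base but turquoise is not meant.

How it is judged:
By the outcome, as a careful person would: the job done as asked, in the order asked, and still so for the second after the job is handed in, while the arm keeps its last pose, push and grip.
It also fails if it takes over 54 s, if anything falls off the work surface, if the arm or the gripper's body presses on something with over 40 N, if the wrist force passes 120 N, or if a joint passes its speed limit or range.

ROBOT

A 6-joint arm with a two-finger parallel gripper is mounted at the origin on the work surface. World frame = base frame: x ahead of the robot, y to its left, z up, the work surface at z = 0. Lengths are in m, angles in rad, forces in N, time in s.
With the tool pointing down it reaches from about 0.35 to 0.775 m from the base axis. Payload 7.3 kg.
Tool frame: the origin (TCP) lies at the very end of the fingers, on their centre line; the grasp point (between the pads) lies 19 mm behind it; z points along the fingers, x is the direction in which the jaws open and shut, and the axes are right-handed (so a half turn about z gives the same grasp; the last joint's range is limited). The gripper opens to 92 mm and grips with 3 to 60 N. Pads are 19 mm wide; open, the fingers measure 130 mm over their backs; the gripper's body (75 mm by 190 mm) begins 47 mm behind the grasp point.
Start: joints at [-1.434, 0.342, 1.524, -0, 1.275, -0.146], TCP at [0.147, -0.504, 0.227] pointing down, gripper open.
Joint ranges: [-2.53, 2.53], [-0.77, 2.02], [0.04, 2.7], [-1, 4.14], [0.28, 2.66], [-3.11, 3.11]. Speed limits (rad/s): [2.57, 2.57, 3.14, 3.14, 3.14, 3.14].

INTERFACE

Orientations are given as [roll, pitch, yaw] about the fixed x, y, z axes, in that order (R = Rz(yaw) Ry(pitch) Rx(roll)).
In Python, from cell import observe, read_camera, camera_params, hand_in gives the robot as it stands.
- The arm moves only by the tool apply_moves, never from a script. Its argument "increments" is a list of rows, each an object with "grip": the opening, from 0 (shut) to 1 (fully open); "linear": the shift along the world's x, y, z in mm, a list of three; "turn": the turn, a rotation vector about the world's x, y, z in units of 6 degrees (1.0 is 6 degrees), a list of three. A call has 1 to 10 rows; each row is the pose to reach, as a shift and turn from the pose commanded when the call began; what a row does not reach only later rows make up. A row lasts 1/10 s, in which the tool goes at most 50 mm and 8.59 degrees, less where a joint would pass 70% of its speed; a pose out of reach is approached as far as the arm can. A call with a gripper value outside its range is refused whole. The fingers move at their own pace and stop on an object; "grip_force" is the grip in N (left out, the last holds). Time passes only in rows, so rows that repeat a pose let the fingers close. It gives the time, the measured TCP pose, the force and the opening at its end, in the units of the state.
- observe(): the state, without advancing time (a new reading comes with each control period).
- read_camera(name): name is "scene" or "top" or "wrist"; returns the picture (400x640x3 uint8, red, green, blue); there is no depth.
- camera_params(name): a dict with "camera_matrix" (3x3 intrinsics, pixels), "world_to_cam" (4x4, takes a point from world to camera coordinates); the wrist camera has in their place "hand_eye" (4x4, takes a point from camera to tool coordinates, whose origin is the TCP and whose axes are the tool frame's). Camera axes: x right, y up, looking along -z (the intrinsics and any distortion apply to the point x, -y, -z); pixel columns grow to the right and rows downward; lengths in m; the calibration is good to about 2 mm. A picture is of the moment at which its call begins: read the wrist's pose just before it. camera_params takes no time and is no camera call.
- hand_in(): hands the job in, once; it reports no verdict.
The state is a dict: "time": time; "qpos": joint angles; "qvel": joint speeds; "joint_efforts": joint torques, N m; "tool_pos": TCP position; "tool_rot": TCP orientation; "contact_force": force on the tool from outside, world axes, zero at the start; "torque": the same for the moment, N m; "opening": finger opening in m.
Only numpy, scipy, OpenCV 4.12 (cv2) and the standard library are available. Lean on these libraries where they do the work, as an engineer would, in place of code of your own. Each camera call takes 0.05 s, during which the arm holds its last target.

## Working session

There is one attempt and no reset: what is moved stays moved. The work goes in short steps, Python scripts to look and compute and a tool call to move; the robot and the scene stay as the last step left them, time stands still between calls to the robot, and variables do not carry over. Pictures are saved under pics/ and viewed, and the job is handed in when it is done.

Besides the shell and the picture viewer there is one more tool, called after ">>>" as name([rows], argument=value, ...), one row to a line, values as JSON. apply_moves: Moves the arm, as the interface text tells. Its arguments: {"type":"object","properties":{"increments":{"type":"array","items":{"type":"object","properties":{"grip":{"type":"number"},"linear":{"type":"array","items":{"type":"number"}},"turn":{"type":"array","items":{"type":"number"}}}}},"grip_force":{"type":"number"}},"required":["increments"]}

```bash
mkdir -p pics; python3 - <<'E'
from cell import *
import cv2,numpy as np
np.set_printoptions(precision=4,suppress=True)
for n in ["scene","top"]:
    im=read_camera(n); cv2.imwrite(f"pics/{n}0.png",im[:,:,::-1]); p=camera_params(n); print(n,p)
print(camera_params("wrist")); print(observe())
E
```

```text
scene {'camera_matrix': array([[376.4104,   0.    , 316.2948],
       [  0.    , 376.4104, 198.5198],
       [  0.    ,   0.    ,   1.    ]]), 'world_to_cam': array([[-0.5018,  0.8648, -0.0166,  0.197 ],
       [-0.5112, -0.281 ,  0.8122,  0.2281],
       [ 0.6978,  0.416 ,  0.5831, -1.5553],
       [ 0.    ,  0.    ,  0.    ,  1.    ]])}
top {'camera_matrix': array([[468.6648,   0.    , 322.6673],
       [  0.    , 468.6648, 197.6096],
       [  0.    ,   0.    ,   1.    ]]), 'world_to_cam': array([[-0.0006, -1.    ,  0.0078,  0.0735],
       [ 0.9989, -0.0002,  0.0479, -0.5429],
       [-0.0479,  0.0078,  0.9988, -1.4136],
       [ 0.    ,  0.    ,  0.    ,  1.    ]])}
{'camera_matrix': array([[277.4423,   0.    , 325.5293],
       [  0.    , 277.4423, 201.7858],
       [  0.    ,   0.    ,   1.    ]]), 'hand_eye': array([[ 1.    , -0.0009, -0.0008, -0.0011],
       [-0.0011, -0.9518, -0.3066, -0.0833],
       [-0.0005,  0.3066, -0.9518, -0.1581],
       [ 0.    ,  0.    ,  0.    ,  1.    ]])}
{'time': 0.1, 'qpos': array([-1.434 ,  0.3427,  1.5249,  0.    ,  1.2754, -0.146 ]), 'qvel': array([ 0.0003, -0.0027, -0.0032, -0.0007,  0.0013,  0.0012]), 'joint_efforts': array([  0.0009, -43.2005, -24.4696,   0.0718,   0.0526,  -0.0001]), 'tool_pos': array([ 0.1465, -0.5038,  0.2261]), 'tool_rot': array([-3.1414,  0.0014, -1.288 ]), 'contact_force': array([-0.2227,  1.1606,  0.3868]), 'torque': array([-0.0221,  0.0349,  0.0469]), 'opening': 0.09201877131933622}
```

View pics/scene0.png

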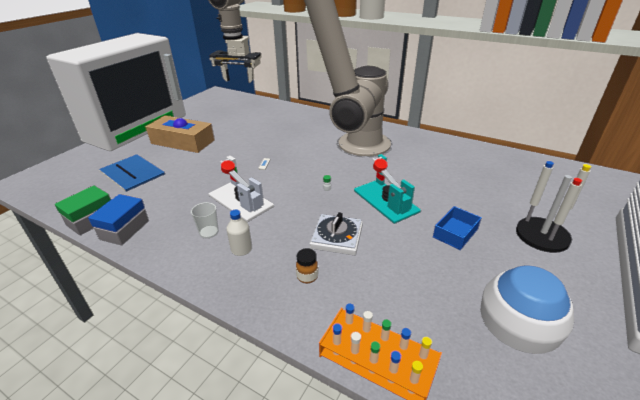

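View pics/top0.png

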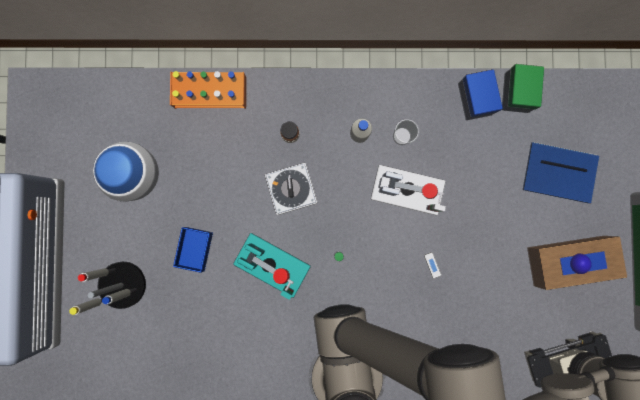

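The top view shows the dial at about (291,188). Two pumps fit the shape: pale at about (408,190) and turquoise at about (272,266). The pale one fits the description. I'll confirm it in enlarged crops.

```bash
python3 - <<'E'
import cv2,numpy as np
t=cv2.imread("pics/top0.png"); s=cv2.imread("pics/scene0.png")
a=cv2.resize(t[155:221,258:324],(396,396),interpolation=cv2.INTER_CUBIC)
b=cv2.resize(t[155:221,368:450],(396*82//66,396),interpolation=cv2.INTER_CUBIC)[:,:400]
b=cv2.resize(t[155:221,366:448],(400,322),interpolation=cv2.INTER_CUBIC)
b=cv2.copyMakeBorder(b,0,74,0,0,cv2.BORDER_CONSTANT)
cv2.imwrite("pics/c_top.png",np.hstack([a,b]))
c=cv2.resize(s[205:260,300:370],(400,314),interpolation=cv2.INTER_CUBIC)
d=cv2.resize(s[150:220,200:280],(400,350),interpolation=cv2.INTER_CUBIC)
c=cv2.copyMakeBorder(c,0,36,0,0,cv2.BORDER_CONSTANT)
cv2.imwrite("pics/c_sc.png",np.hstack([c,d]))
E
```

```text
(no output)
```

View pics/c_top.png

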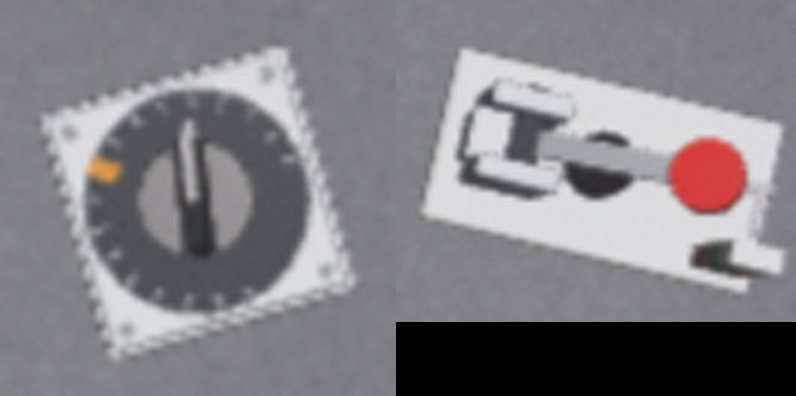

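View pics/c_sc.png

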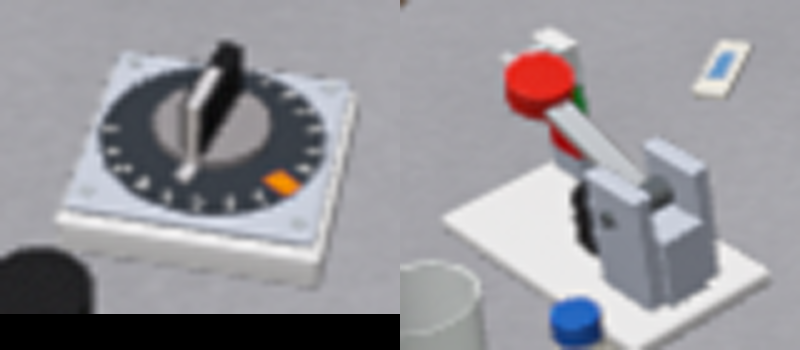

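```bash
cat > h.py <<'E'
import numpy as np,cv2
from cell import *
np.set_printoptions(precision=4,suppress=True)
def wxy(cam,px,z,W=None):
    p=camera_params(cam); K=p["camera_matrix"]; W=p["world_to_cam"] if W is None else W
    R,t=W[:3,:3],W[:3,3]; c=-R.T@t
    d=np.linalg.inv(K)@np.array([px[0],px[1],1.]); d=R.T@(d*[1,-1,-1])
    return (c+d*(z-c[2])/d[2])[:3]
def proj(cam,P,W=None):
    p=camera_params(cam); K=p["camera_matrix"]; W=p["world_to_cam"] if W is None else W
    q=W[:3,:3]@np.asarray(P,float)+W[:3,3]; q=q*[1,-1,-1]; q=K@q; return q[:2]/q[2]
def wristW(o):
    from scipy.spatial.transform import Rotation as Ro
    T=np.eye(4);T[:3,:3]=Ro.from_euler("xyz",o["tool_rot"]).as_matrix();T[:3,3]=o["tool_pos"]
    return np.linalg.inv(T@camera_params("wrist")["hand_eye"])
E
python3 - <<'E'
from h import *
t=cv2.imread("pics/top0.png"); s=cv2.imread("pics/scene0.png")
def cen(im,lo,hi,box):
    x0,y0,x1,y1=box; h=cv2.cvtColor(im[y0:y1,x0:x1],cv2.COLOR_BGR2HSV); m=cv2.inRange(h,lo,hi)
    if lo[0]==0 and hi[0]<9: m|=cv2.inRange(h,(172,lo[1],lo[2]),(180,255,255))
    n,l,st,c=cv2.connectedComponentsWithStats(m); i=1+np.argmax(st[1:,4]); return c[i]+[x0,y0],st[i]
c=lambda x,y,k=6.,x0=258,y0=155:((x+.5)/k-.5+x0,(y+.5)/k-.5+y0)
C=wxy("top",c(197,200),.032); print("ring c",C)
cor=[wxy("top",c(*q),.03) for q in [(43,118),(286,50),(355,286),(112,356)]]
print("box corners",np.array(cor),np.mean(cor,0)); 
o,st=cen(t,(8,120,120),(22,255,255),(258,155,324,221)); O=wxy("top",o,.032); print("orange",o,st,O)
P=wxy("top",c(188,123),.032); print("tip",P)
C0=(C+np.mean(cor,0))/2
for n,q in (("or",O),("tip",P)): d=(q-C0)[:2]; print(n,np.hypot(*d),np.arctan2(d[1],d[0]))
b=[wxy("top",c(*q),.072) for q in [(190,125),(200,255)]]; print("bar top ends",b)
# scene
cs=lambda x,y:((x+.5)/(400/70)-.5+300,(y+.5)/(400/70)-.5+205)
o2,_=cen(s,(8,120,120),(22,255,255),(300,205,370,260)); O2=wxy("scene",o2,.032); T2=wxy("scene",cs(187,174),.032); C2=wxy("scene",cs(212,140),.032)
print("scene",O2,T2,C2)
# pad
r,st=cen(t,(0,150,120),(8,255,255),(366,155,448,221)); print("pad top",r,st,wxy("top",r,.123))
r,st=cen(s,(0,150,150),(8,255,255),(215,155,240,175)); print("pad scene",r,st,wxy("scene",r,.118))
k=400/82
cor=[wxy("top",c(*q,k,366,155),.014) for q in [(462-396,48),(783-396,125),(747-396,292),(423-396,214)]]
print("pump",np.array(cor),np.mean(cor,0))
E
```

```text
ring c [0.5712 0.1703 0.032 ]
box corners [[0.6126 0.2478 0.03  ]
 [0.6469 0.1259 0.03  ]
 [0.5282 0.0912 0.03  ]
 [0.4932 0.2127 0.03  ]] [0.5702 0.1694 0.03  ]
orange [275.2143 182.8571] [15 26  5  4 14] [0.5864 0.216  0.032 ]
tip [0.6099 0.1749 0.032 ]
or 0.0487530549575264 1.2422642793362177
tip 0.03949965956963286 0.12861850201686328
bar top ends [array([0.605 , 0.1714, 0.072 ]), array([0.5417, 0.1663, 0.072 ])]
scene [0.584  0.2154 0.032 ] [0.6005 0.1727 0.032 ] [0.572  0.1715 0.032 ]
pad top [429.5346 190.6226] [ 57  29  14  14 159] [ 0.5573 -0.2267  0.123 ]
pad scene [227.1284 165.2294] [  6   6  14  10 109] [ 0.554  -0.2318  0.118 ]
pump [[ 0.6442 -0.0992  0.014 ]
 [ 0.5959 -0.3     0.014 ]
 [ 0.4915 -0.2761  0.014 ]
 [ 0.5402 -0.0742  0.014 ]] [ 0.568  -0.1874  0.014 ]
```

The wide crop confirms the pale pump: its red pad is at top pixel (429.5,190.6), with the scale post beside it. The dial centre is about (0.571, 0.170), the bar angle about 0.11 rad and the mark about 1.24 rad. I'll move above the dial and turn the jaws across the bar.

>>> apply_moves([
  {"grip":1,"linear":[12,19,0],"turn":[0,0,0]},
  {"grip":1,"linear":[35,56,0],"turn":[0,0,-0.2]},
  {"grip":1,"linear":[60,95,0],"turn":[0,0,-0.4]},
  {"grip":1,"linear":[85,135,0],"turn":[0,0,-0.6]},
  {"grip":1,"linear":[110,175,0],"turn":[0,0,-0.8]},
  {"grip":1,"linear":[135,215,0],"turn":[0,0,-1.0]},
  {"grip":1,"linear":[160,254,0],"turn":[0,0,-1.2]},
  {"grip":1,"linear":[185,294,0],"turn":[0,0,-1.4]},
  {"grip":1,"linear":[210,334,0],"turn":[0,0,-1.6]},
  {"grip":1,"linear":[235,374,0],"turn":[0,0,-1.7]},
])

```text
time: 1.1
tool_pos: [0.382, -0.1283, 0.2267]
tool_rot: [-3.142, -0.0, -1.467]
contact_force: [0.7, -0.6, 0.5]
opening: 0.0917
```

>>> apply_moves([
  {"grip":1,"linear":[25,40,0],"turn":[0,0,0]},
  {"grip":1,"linear":[50,79,0],"turn":[0,0,0]},
  {"grip":1,"linear":[75,119,0],"turn":[0,0,0]},
  {"grip":1,"linear":[100,159,0],"turn":[0,0,0]},
  {"grip":1,"linear":[125,198,-5],"turn":[0,0,0]},
  {"grip":1,"linear":[150,238,-10],"turn":[0,0,0]},
  {"grip":1,"linear":[172,273,-15],"turn":[0,0,0]},
  {"grip":1,"linear":[189,300,-20],"turn":[0,0,0]},
  {"grip":1,"linear":[189,300,-20],"turn":[0,0,0]},
  {"grip":1,"linear":[189,300,-20],"turn":[0,0,0]},
])

```text
time: 2.1
tool_pos: [0.57, 0.17, 0.2058]
tool_rot: [3.139, -0.001, -1.465]
contact_force: [-0.5, 0.1, -0.8]
opening: 0.0916
```

```bash
python3 - <<'E'
from h import *
o=observe(); im=read_camera("wrist")[:,:,::-1]; print(o["time"],o["tool_pos"],o["tool_rot"],o["qpos"]); cv2.imwrite("pics/w1.png",im)
np.save("w1.npy",wristW(o)); print(proj("wrist",[.571,.17,.032],wristW(o)))
E
```

```text
2.1 [0.57   0.17   0.2058] [ 3.1395 -0.0006 -1.4647] [ 0.1613  0.4877  1.3536 -0.0005  1.3024  1.6262]
[326.2076 182.3303]
```

View pics/w1.png

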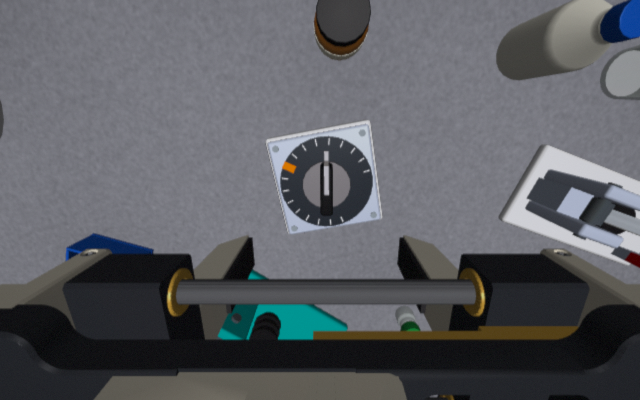

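The wrist view shows the dial at (326,182), bar upright in the image, so the jaws are already aligned across it. The mark is at (289,168). I'll measure both in an enlarged crop.

```bash
python3 - <<'E'
from h import *
im=cv2.imread("pics/w1.png"); cv2.imwrite("pics/w1c.png",cv2.resize(im[130:230,270:380],(660,600),interpolation=cv2.INTER_CUBIC))
E
```

```text
(no output)
```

View pics/w1c.png

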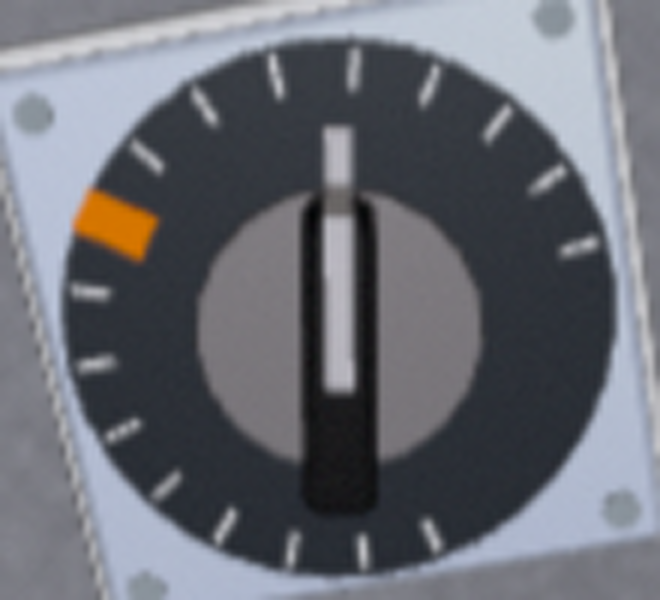

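```bash
python3 - <<'E'
from h import *
W=np.load("w1.npy")
f=lambda x,y,z: wxy("wrist",((x+.5)/6-.5+270,(y+.5)/6-.5+130),z,W)
C=(f(65,306,.032)+f(616,306,.032)+f(340,38,.032)+f(340,576,.032))/4
tip=f(338,127,.032); ind=f(149,238,.032); oc=f(117,224,.032)
b=[f(339,200,.072),f(340,510,.072)]
cor=np.mean([f(35,112,.03),f(554,16,.03),f(620,508,.03),f(148,586,.03)],0)
print("ring",C,"screws",cor,"barmid",(b[0]+b[1])/2)
for c in (C,cor):
  a=lambda q:np.round([np.hypot(*(q-c)[:2]),np.arctan2(*(q-c)[1::-1])],4)
  print(a(tip),a(ind),a(oc))
d=b[0]-b[1];print(np.hypot(*d[:2]),np.arctan2(d[1],d[0]))
E
```

```text
ring [0.5717 0.17   0.032 ] screws [0.5704 0.17   0.03  ] barmid [0.5729 0.1704 0.072 ]
[0.0379 0.12  ] [0.0417 1.2932] [0.0486 1.2877]
[0.0391 0.1147] [0.042 1.264] [0.0489 1.2627]
0.058298116281361834 0.11105860090622129
```

>>> apply_moves([
  {"grip":1,"linear":[1,0,-30],"turn":[0,0,0]},
  {"grip":1,"linear":[1,0,-65],"turn":[0,0,0]},
  {"grip":1,"linear":[1,0,-100],"turn":[0,0,0]},
  {"grip":1,"linear":[1,0,-130],"turn":[0,0,0]},
  {"grip":1,"linear":[1,0,-148],"turn":[0,0,0]},
  {"grip":1,"linear":[1,0,-156],"turn":[0,0,0]},
  {"grip":1,"linear":[1,0,-156],"turn":[0,0,0]},
  {"grip":0.5,"linear":[1,0,-156],"turn":[0,0,0]},
  {"grip":0.3,"linear":[1,0,-156],"turn":[0,0,0]},
], grip_force=15)

```text
time: 3.05
tool_pos: [0.5724, 0.1697, 0.0523]
tool_rot: [-3.139, 0.0, -1.466]
contact_force: [0.7, -0.2, 0.2]
opening: 0.0805
```

>>> apply_moves([
  {"grip":0.2,"linear":[0,0,0],"turn":[0,0,0]},
  {"grip":0.1,"linear":[0,0,0],"turn":[0,0,0]},
  {"grip":0.05,"linear":[0,0,0],"turn":[0,0,0]},
  {"grip":0.05,"linear":[0,0,0],"turn":[0,0,0]},
  {"grip":0.05,"linear":[0,0,0],"turn":[0,0,0]},
  {"grip":0.05,"linear":[0,0,0],"turn":[0,0,0]},
], grip_force=15)

```text
time: 3.65
tool_pos: [0.5715, 0.1699, 0.0507]
tool_rot: [3.142, -0.0, -1.466]
contact_force: [-0.2, 0.4, -0.3]
opening: 0.0324
```

>>> apply_moves([
  {"grip":0.05,"linear":[0,0,0],"turn":[0,0,0]},
  {"grip":0.05,"linear":[0,0,0],"turn":[0,0,0]},
  {"grip":0.05,"linear":[0,0,0],"turn":[0,0,0]},
  {"grip":0.05,"linear":[0,0,0],"turn":[0,0,0]},
  {"grip":0.05,"linear":[0,0,0],"turn":[0,0,0]},
])

```text
time: 4.15
tool_pos: [0.5715, 0.1695, 0.0507]
tool_rot: [3.141, -0.0, -1.466]
contact_force: [0.6, -1.7, 0.5]
opening: 0.0138
```

Gripped: the opening is 13.8 mm against the 14 mm bar. Next I turn it by about 66.5° (11.1 units).

>>> apply_moves([
  {"grip":0.05,"linear":[0,0,0],"turn":[0,0,0.6]},
  {"grip":0.05,"linear":[0,0,0],"turn":[0,0,1.7]},
  {"grip":0.05,"linear":[0,0,0],"turn":[0,0,2.9]},
  {"grip":0.05,"linear":[0,0,0],"turn":[0,0,4.1]},
  {"grip":0.05,"linear":[0,0,0],"turn":[0,0,5.3]},
  {"grip":0.05,"linear":[0,0,0],"turn":[0,0,6.5]},
  {"grip":0.05,"linear":[0,0,0],"turn":[0,0,7.7]},
  {"grip":0.05,"linear":[0,0,0],"turn":[0,0,8.9]},
  {"grip":0.05,"linear":[0,0,0],"turn":[0,0,10.0]},
  {"grip":0.05,"linear":[0,0,0],"turn":[0,0,10.7]},
])

```text
time: 5.15
tool_pos: [0.5708, 0.1704, 0.0507]
tool_rot: [-3.141, 0.002, -0.342]
contact_force: [-2.2, 0.9, 2.6]
opening: 0.0139
```

>>> apply_moves([
  {"grip":0.05,"linear":[0,0,0],"turn":[0,0,0.3]},
  {"grip":0.05,"linear":[0,0,0],"turn":[0,0,0.4]},
  {"grip":0.05,"linear":[0,0,0],"turn":[0,0,0.4]},
  {"grip":0.05,"linear":[0,0,0],"turn":[0,0,0.4]},
])

```text
time: 5.55
tool_pos: [0.5708, 0.1704, 0.0507]
tool_rot: [-3.141, 0.002, -0.304]
contact_force: [-4.1, 4.5, 3.6]
opening: 0.0138
```

```bash
python3 - <<'E'
from h import *
o=observe(); im=read_camera("wrist")[:,:,::-1]; print(o["time"],o["tool_pos"],o["tool_rot"],o["opening"]); W=wristW(o); np.save("w2.npy",W)
p=proj("wrist",[.571,.17,.032],W); print(p); cv2.imwrite("pics/w2.png",im)
E
```

```text
5.55 [0.5708 0.1704 0.0507] [-3.1414  0.0015 -0.3042] 0.013790879721533918
[326.9078 239.3308]
```

View pics/w2.png

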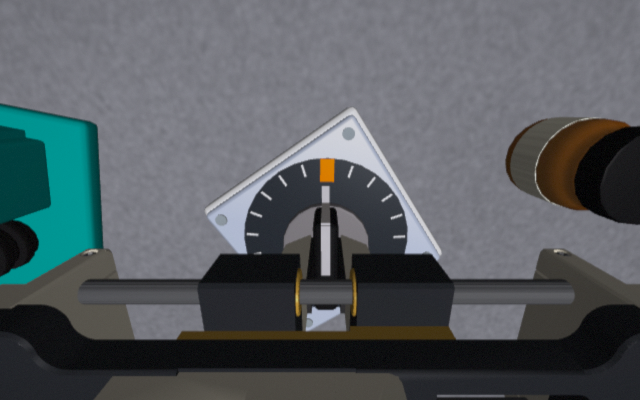

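The pointer tip at (325,186) sits just below the orange mark at (327,172). I'll zoom in to get the fine error.

```bash
python3 - <<'E'
from h import *
im=cv2.imread("pics/w2.png"); cv2.imwrite("pics/w2c.png",cv2.resize(im[150:225,285:370],(680,600),interpolation=cv2.INTER_CUBIC))
E
```

```text
(no output)
```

View pics/w2c.png

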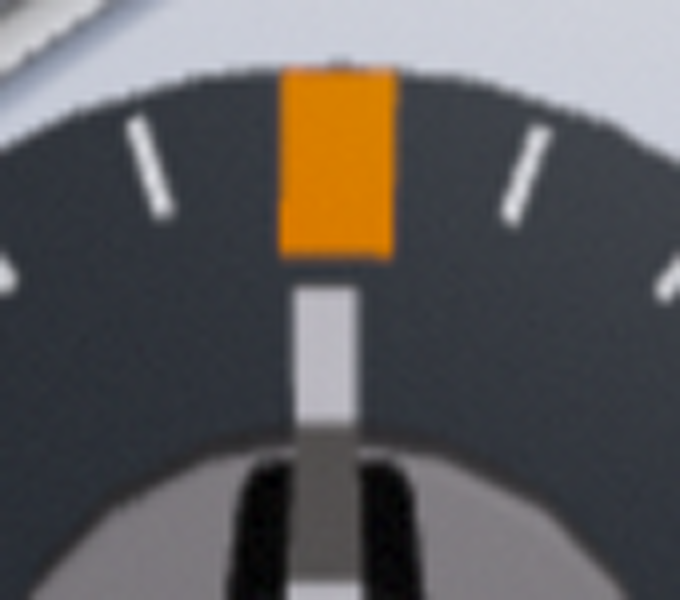

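The tip is 0.9 mm (about 0.02 rad) past the mark's centre, so I'll turn back 0.2 units and then release.

>>> apply_moves([
  {"grip":0.05,"linear":[0,0,0],"turn":[0,0,-0.1]},
  {"grip":0.05,"linear":[0,0,0],"turn":[0,0,-0.2]},
  {"grip":0.05,"linear":[0,0,0],"turn":[0,0,-0.2]},
  {"grip":0.05,"linear":[0,0,0],"turn":[0,0,-0.2]},
])

```text
time: 6.0
tool_pos: [0.5708, 0.1704, 0.0507]
tool_rot: [-3.141, 0.001, -0.325]
contact_force: [-4.2, 3.1, 3.8]
opening: 0.0136
```

```bash
python3 - <<'E'
from h import *
o=observe(); im=read_camera("wrist")[:,:,::-1]; print(o["time"],o["tool_pos"],o["tool_rot"],o["opening"])
cv2.imwrite("pics/w3c.png",cv2.resize(im[150:225,285:370],(680,600),interpolation=cv2.INTER_CUBIC))
E
```

```text
6.0 [0.5708 0.1704 0.0507] [-3.1414  0.0014 -0.3252] 0.013615553147826765
```

View pics/w3c.png

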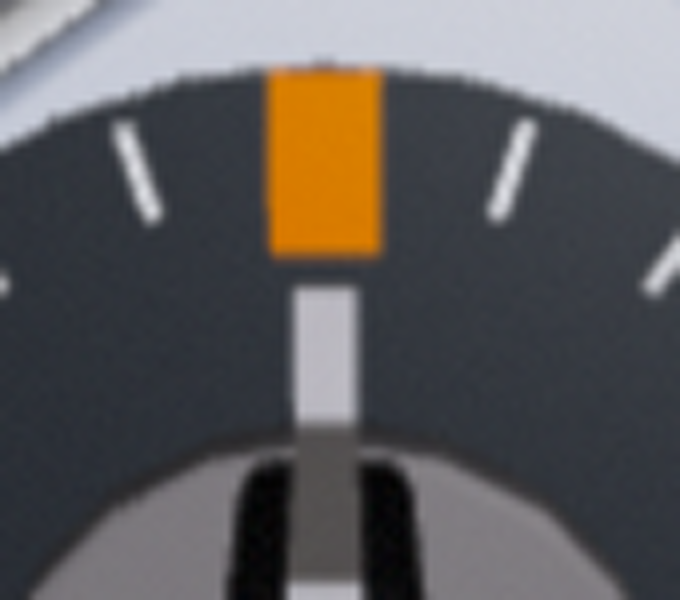

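The tip (x=326) now lines up with the mark's centre (x=326). I'll open and lift.

>>> apply_moves([
  {"grip":0.25,"linear":[0,0,0],"turn":[0,0,0]},
  {"grip":0.5,"linear":[0,0,0],"turn":[0,0,0]},
  {"grip":0.6,"linear":[0,0,0],"turn":[0,0,0]},
  {"grip":0.6,"linear":[0,0,0],"turn":[0,0,0]},
  {"grip":0.6,"linear":[0,0,10],"turn":[0,0,0]},
  {"grip":0.6,"linear":[0,0,35],"turn":[0,0,0]},
  {"grip":0.6,"linear":[0,0,75],"turn":[0,0,0]},
  {"grip":0.6,"linear":[0,0,120],"turn":[0,0,0]},
  {"grip":0.6,"linear":[0,0,150],"turn":[0,0,0]},
  {"grip":0.6,"linear":[0,0,150],"turn":[0,0,0]},
])

```text
time: 7.05
tool_pos: [0.574, 0.1702, 0.2069]
tool_rot: [-3.137, -0.01, -0.325]
contact_force: [0.4, 0.1, -0.6]
opening: 0.0555
```

```bash
python3 - <<'E'
from h import *
o=observe(); im=read_camera("wrist")[:,:,::-1]; print(o["time"],o["tool_pos"],o["tool_rot"],o["opening"])
W=wristW(o); p=proj("wrist",[.571,.17,.032],W).astype(int); print(p); x,y=p
cv2.imwrite("pics/w4c.png",cv2.resize(im[y-50:y+50,x-50:x+50],(600,600),interpolation=cv2.INTER_CUBIC))
E
```

```text
7.05 [0.574  0.1702 0.2069] [-3.1366 -0.0097 -0.3246] 0.0554855246042202
[322 185]
```

View pics/w4c.png

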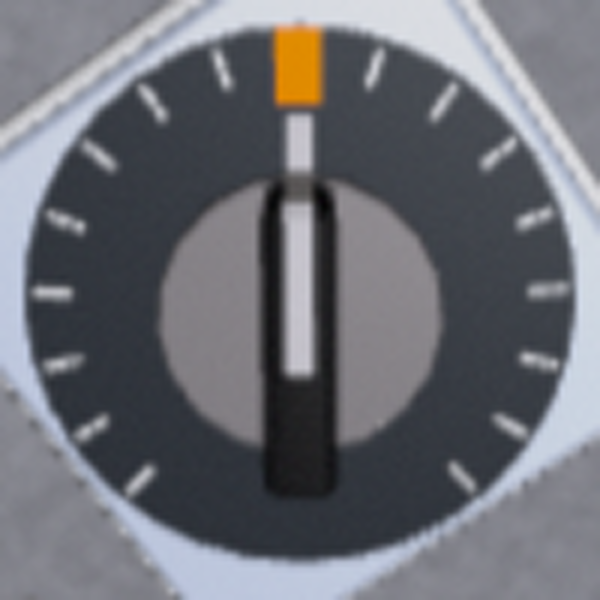

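After release the pointer is still dead on the mark. Next I close the fingers and move above the pale pump's pad at about (0.557, -0.230), jaw along the pump's x axis (yaw about -0.236).

>>> apply_moves([
  {"grip":0.3,"linear":[0,-15,0],"turn":[0,0,0]},
  {"grip":0,"linear":[-2,-55,0],"turn":[0,0,0.1]},
  {"grip":0,"linear":[-4,-100,0],"turn":[0,0,0.2]},
  {"grip":0,"linear":[-6,-145,0],"turn":[0,0,0.3]},
  {"grip":0,"linear":[-8,-190,0],"turn":[0,0,0.4]},
  {"grip":0,"linear":[-10,-235,0],"turn":[0,0,0.5]},
  {"grip":0,"linear":[-11,-280,0],"turn":[0,0,0.6]},
  {"grip":0,"linear":[-12,-325,0],"turn":[0,0,0.7]},
  {"grip":0,"linear":[-13,-370,0],"turn":[0,0,0.8]},
  {"grip":0,"linear":[-14,-395,0],"turn":[0,0,0.85]},
], grip_force=20)

```text
time: 8.1
tool_pos: [0.5556, -0.2293, 0.1987]
tool_rot: [3.141, 0.003, -0.238]
contact_force: [0.9, 1.2, 0.0]
opening: 0.0005
```

>>> apply_moves([
  {"grip":0,"linear":[0,-5,0],"turn":[0,0,0]},
  {"grip":0,"linear":[0,-5,0],"turn":[0,0,0]},
  {"grip":0,"linear":[0,-5,0],"turn":[0,0,0]},
  {"grip":0,"linear":[0,-5,0],"turn":[0,0,0]},
])

```text
time: 8.5
tool_pos: [0.5575, -0.2288, 0.2005]
tool_rot: [-3.141, 0.001, -0.234]
contact_force: [-0.4, -0.7, 0.5]
opening: 0.0003
```

```bash
python3 - <<'E'
from h import *
o=observe(); im=read_camera("wrist")[:,:,::-1]; print(o["time"],o["tool_pos"],o["tool_rot"],o["opening"],o["contact_force"])
W=wristW(o); np.save("w5.npy",W); print(proj("wrist",[.557,-.23,.123],W)); cv2.imwrite("pics/w5.png",im)
E
```

```text
8.5 [ 0.5575 -0.2288  0.2005] [-3.1412  0.0007 -0.234 ] 0.0003271164049005486 [-0.3736 -0.6951  0.4936]
[325.967  211.9909]
```

View pics/w5.png

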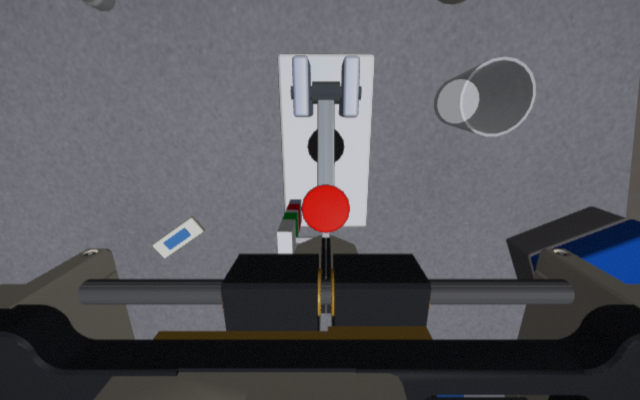

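The pad is at (326,209), within 3 px of the prediction, and the post's green and red bands show at (292,218). Descending to contact.

>>> apply_moves([
  {"grip":0,"linear":[0,0,-15],"turn":[0,0,0]},
  {"grip":0,"linear":[0,0,-40],"turn":[0,0,0]},
  {"grip":0,"linear":[0,0,-60],"turn":[0,0,0]},
  {"grip":0,"linear":[0,0,-70],"turn":[0,0,0]},
  {"grip":0,"linear":[0,0,-76],"turn":[0,0,0]},
  {"grip":0,"linear":[0,0,-80],"turn":[0,0,0]},
  {"grip":0,"linear":[0,0,-84],"turn":[0,0,0]},
  {"grip":0,"linear":[0,0,-84],"turn":[0,0,0]},
  {"grip":0,"linear":[0,0,-84],"turn":[0,0,0]},
])

```text
time: 9.45
tool_pos: [0.5583, -0.2307, 0.1182]
tool_rot: [3.141, -0.003, -0.236]
contact_force: [-1.6, -0.4, 5.7]
opening: 0.0004
```

Contact at 118 mm with 5.7 N, which matches the spring. On down to mid-green.

>>> apply_moves([
  {"grip":0,"linear":[0,0,-4],"turn":[0,0,0]},
  {"grip":0,"linear":[0,0,-9],"turn":[0,0,0]},
  {"grip":0,"linear":[0,0,-14],"turn":[0,0,0]},
  {"grip":0,"linear":[0,0,-19],"turn":[0,0,0]},
  {"grip":0,"linear":[0,0,-23],"turn":[0,0,0]},
  {"grip":0,"linear":[0,0,-25],"turn":[0,0,0]},
  {"grip":0,"linear":[0,0,-25],"turn":[0,0,0]},
  {"grip":0,"linear":[0,0,-25],"turn":[0,0,0]},
  {"grip":0,"linear":[0,0,-25],"turn":[0,0,0]},
])

```text
time: 10.35
tool_pos: [0.5589, -0.2324, 0.0942]
tool_rot: [3.138, -0.005, -0.236]
contact_force: [-2.4, -6.3, 8.6]
opening: 0.0004
```

```bash
python3 - <<'E'
from h import *
o=observe(); print(o["time"],o["tool_pos"],o["tool_rot"],o["contact_force"])
W=wristW(o); im=read_camera("wrist")[:,:,::-1]; cv2.imwrite("pics/w6.png",im)
s=read_camera("scene")[:,:,::-1]; t=read_camera("top")[:,:,::-1]
print(observe()["tool_pos"])
cv2.imwrite("pics/s6.png",s); cv2.imwrite("pics/t6.png",t)
cv2.imwrite("pics/s6c.png",cv2.resize(s[140:220,195:295],(750,600),interpolation=cv2.INTER_CUBIC))
E
```

```text
10.35 [ 0.5589 -0.2324  0.0942] [ 3.138  -0.0054 -0.2356] [-2.3982 -6.2644  8.6284]
[ 0.5589 -0.2324  0.0943]
```

View pics/w6.png

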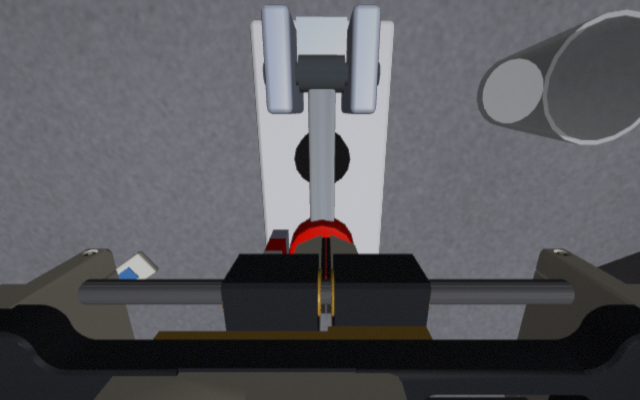

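View pics/s6c.png

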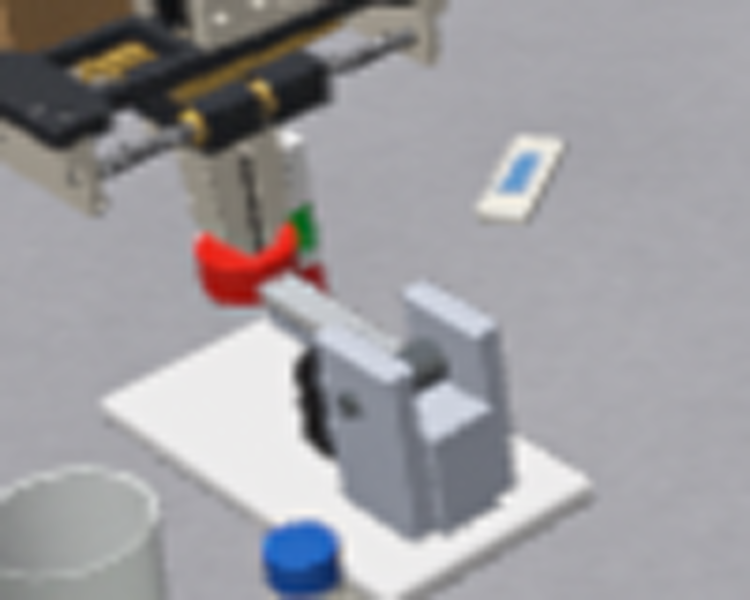

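View pics/t6.png

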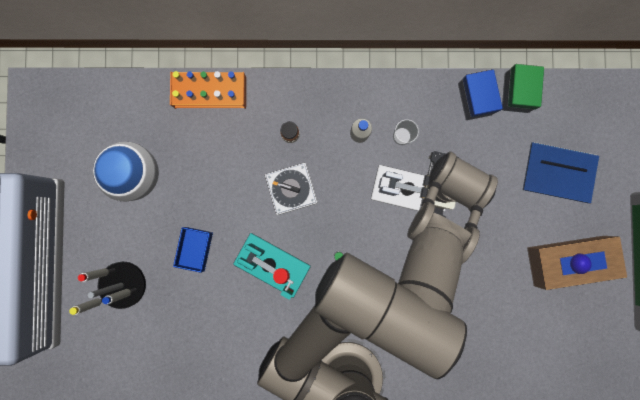

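The nib should be in green: TCP z is 94 mm, mid-green is 91, and 8.6 N matches. I'll go 3 mm deeper for margin and ease off the sideways friction.

>>> apply_moves([
  {"grip":0,"linear":[0,-1,-1],"turn":[0,0,0]},
  {"grip":0,"linear":[1,-2,-2],"turn":[0,0,0]},
  {"grip":0,"linear":[1,-3,-3],"turn":[0,0,0]},
  {"grip":0,"linear":[1,-3,-3],"turn":[0,0,0]},
  {"grip":0,"linear":[1,-3,-3],"turn":[0,0,0]},
  {"grip":0,"linear":[1,-3,-3],"turn":[0,0,0]},
  {"grip":0,"linear":[1,-3,-3],"turn":[0,0,0]},
])

```text
time: 11.2
tool_pos: [0.5587, -0.2332, 0.0905]
tool_rot: [3.141, -0.001, -0.235]
contact_force: [-3.5, 1.1, 8.4]
opening: 0.0006
```

```bash
python3 - <<'E'
from h import *
o=observe(); print(o["time"],o["tool_pos"],o["tool_rot"],o["contact_force"],o["qvel"])
s=read_camera("scene")[:,:,::-1]; w=read_camera("wrist")[:,:,::-1]; t=read_camera("top")[:,:,::-1]
a=cv2.resize(s[155:195,210:250],(400,400),interpolation=cv2.INTER_CUBIC)
b=cv2.resize(t[155:221,258:324],(400,400),interpolation=cv2.INTER_CUBIC)
cv2.imwrite("pics/f7.png",np.hstack([a,b])); cv2.imwrite("pics/w7c.png",cv2.resize(w[200:300,230:390],(800,500),interpolation=cv2.INTER_CUBIC))
print(observe()["tool_pos"])
E
```

```text
11.2 [ 0.5587 -0.2332  0.0905] [ 3.1413 -0.0013 -0.2355] [-3.4692  1.0959  8.3996] [ 0.001   0.0001  0.0008 -0.0005  0.0001  0.0017]
[ 0.5588 -0.2331  0.0905]
```

View pics/f7.png

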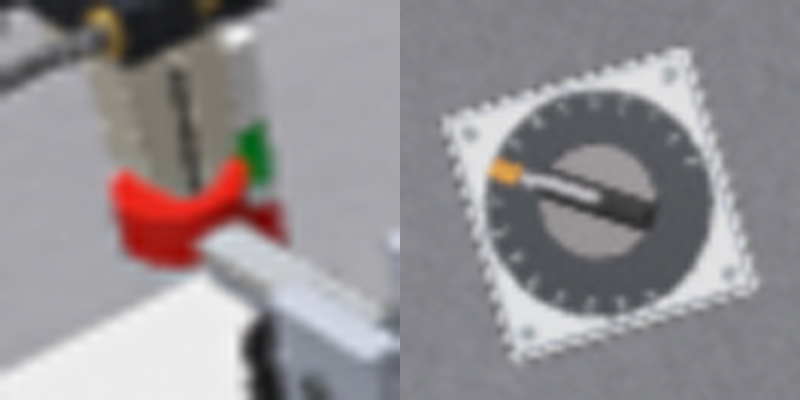

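View pics/w7c.png

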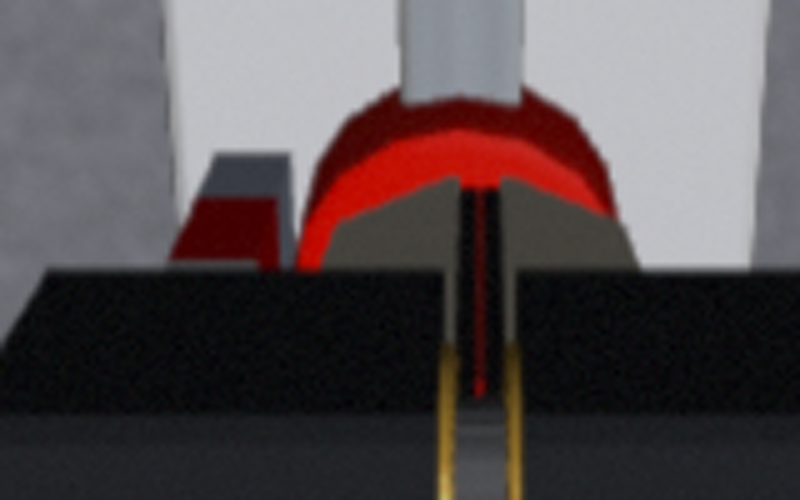

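The fingertips sit flat on the level pad at 90.5 mm with 8.4 N, which is mid-green, and the pose is steady. The dial is still on its mark. Handing in.

```bash
python3 -c "
from cell import *
print(hand_in())"
```

```text
the job is handed in; nothing more can be done
None
```

I turned the dial to its orange mark and let go. I then pressed the pale pump's red pad down into the green with closed fingers, and handed in at about 11 s while still holding it. I did not touch the turquoise look-alike.

- **Dial:** after I released it, the pointer lined up with the centre of the mark, and the last top view still showed it there.
- **Lever:** the fingertips were steady on the level pad at 90.5 mm, where mid-green is 91 mm. The upward force was 8.4 N, where about 8 N is expected in green. The lowest height commanded was about 88 mm, still well above the red at about 76 mm.
- **Other objects:** the ones I could see in the top view looked unmoved. The arm hid the cassette and most of the vial there; the scene view showed the cassette in place.
- **Not confirmed:** the gripper hid the nib in every final picture, so "in the green" rests on the pad height and force, not on seeing the nib.
- **Disagreed:** during the press there was a brief 6 N sideways friction load on the pad. I eased it off; about 3.5 N remained at the end.

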